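# Change over a curing jig

### The arm

A 6-joint arm with a two-finger parallel gripper is mounted at the origin on a cart in front of the work surface, level with it; the furniture and walls round the work are solid. World frame = base frame: x ahead of the robot, y to its left, z up, the work surface at z = 0. Lengths are in m, angles in rad, forces in N, time in s.
With the tool pointing down it reaches from about 0.25 to 0.8 m from the base axis. Payload 8.5 kg.
Tool frame: the origin (TCP) lies midway between the tips of the shut fingers; the grasp point (between the pads) lies 19 mm behind it; z points along the fingers, y is the line along which they close (so a half turn about z gives the same grasp; the last joint's range is limited). The gripper opens to 85 mm and grips with 20 to 120 N. Pads are 22 mm wide; open, the fingers measure 114 mm over their backs; the gripper's body (76 mm by 85 mm) begins 54 mm behind the grasp point. The pads swing forward as they close: fully open they stand 13 mm farther back than shut.
Start: joints at [1.115, 0.238, -0.013, 1.319, 0, 1.571], TCP at [0.231, 0.471, 0.231] pointing down, gripper open.
Joint ranges: [-2.66, 2.66], [-1.03, 1.9], [-1.14, 1.46], [-1.82, 2.27], [-1.45, 1.34], [-3.14, 3.14]. Speed limits (rad/s): [2.22, 2.22, 2.79, 3.14, 3.14, 3.14].

### API

Orientations are given as a unit quaternion [w, x, y, z].
In Python, from bench import ctrl, eyes, find_in, place_of gives the robot as it stands.
- The arm moves only by the tool play_rows, never from a script. Its argument "steps" is a list of rows, each a list of 7 numbers: the shift along the world's x, y, z in cm, then the turn, a rotation vector about the world's x, y, z in degrees, then the finger opening in cm, from 0 to 8.54. In form: [[dx, dy, dz, rx, ry, rz, hand], ...]. A call has 1 to 10 rows; each row shifts and turns the commanded pose from where the row before left it; what a row does not reach is not made up. A row lasts 1/10 s, in which the tool goes at most 50 mm and 8.59 degrees, less where a joint would pass 70% of its speed; a pose out of reach is approached as far as the arm can. A call with a gripper value outside its range is refused whole. The fingers move at their own pace and stop on an object; "newtons" is the grip in N (left out, the last holds). Time passes only in rows, so rows that do not move let the fingers close. It gives the time, the measured TCP pose, the force, the opening and the grip force at its end, in the units of the state.
- ctrl.get_state(): the state, without advancing time (a new reading comes with each control period).
- eyes.camera(name): name is "scene" or "top"; returns a dict with "color" (384x512x3 uint8, red, green, blue), "intrinsics" (3x3 intrinsics, pixels), "k1" (the pictures are not rectified: a ray, as slopes to the right and down, at radius r is drawn at 1 + k1 r^2 times it, then the intrinsics apply), "R" (3x3) and "t" (3): a world point X has camera coordinates R X + t. Camera axes: x right, y down, z forward; pixel columns grow to the right and rows downward; lengths in m; the calibration is good to about 2 mm. A picture is of the moment at which its call begins. There is no depth.
- ctrl.close_job(): hands the job in; it is judged then, once.
Trained networks look in the newest picture that a camera, given by its name, has taken for a name from the list of things; names that differ only in an ending like _2 or _b are one class to them, and where a whole thing is asked for, a point or a joint stands for the part that bears it (a point fixed in the world has none). Each returns a list of dicts, best first, with "score" (0 to 1); they miss things now and then, are a little off and sometimes report something else, mostly with a low value. They report only what shows in the picture. A call takes as long as a camera call.
- find_in(thing, camera): "xyz" ([x, y, z] in m, in world coordinates, good to about 4 mm: the middle of the surface that is visible of it).
- place_of(thing, camera): "xyz" ([x, y, z] in m, in world coordinates, good to about 4 mm: a listed point, or the origin of a listed thing).
The state is a dict: "time_s": time; "joint_positions": joint angles; "dq": joint speeds; "tau": joint torques, N m; "tool_pos": TCP position; "tcp_rot": TCP orientation; "ft_force": force on the tool from outside, world axes, zero at the start; "torque": the same for the moment, N m; "finger_gap": finger opening in m; "grip_force": force on a finger pad.
Only numpy, scipy, OpenCV 4.12 (cv2) and the standard library are available. Lean on these libraries where they do the work, as an engineer would, in place of code of your own. Each camera call takes 0.05 s, during which the arm holds its last target. There are 200 camera calls.

### The job

The casting in the wooden curing jig has set. Lift both hold-down battens off the jig and lay them on the grey side mat, move the cured nose casting from the jig to the middle of the white-topped finishing board, lay the fresh nose casting from the bench in the jig in its place, lengthways between the two dowel stops, and then put the battens back over it, each fully down in its own notches: the wide batten in the wide pair, the narrow one in the narrow pair, with both ends overhanging evenly. Leave the glue bottle, tape roll and sanding block where they are.

Things in the scene. Friction and masses are not known exactly. Their poses are not given: they have to be found in the camera images.
- jig: wooden curing jig, fixed, 216 x 150 mm. Origin: underside centre, z up. Base 12 mm thick; the casting lies on it centred on the origin, length along jig y, between two 8.5 mm high dowel stops 112 mm apart. Cheeks 14 mm thick at jig x = -95 and +95 mm, 68 mm high. Notch floors 53 mm up; notches 48 mm wide at jig y = +26, 32 mm wide at y = -32 mm, 10 mm wider at the top.
- wide_batten: wide wooden batten: 230 mm long (own x) x 40 wide (y) x 16 thick, with a grip block on its middle, 50 mm long (x) x 18 wide (y), from 16 to 48 mm above the underside. Origin: underside centre, z up. About 0.16 kg. Starts in the jig's wide notches (48 mm, jig y = +26 mm), length along jig x, underside on the notch floors, 2 mm above the casting.
- narrow_batten: narrow wooden batten: 230 mm long (own x) x 24 wide (y) x 16 thick, with a grip block on its middle, 50 mm long (x) x 18 wide (y), from 16 to 48 mm above the underside. Origin: underside centre, z up. About 0.11 kg. Starts in the jig's narrow notches (32 mm, jig y = -32 mm), length along jig x, underside on the notch floors.
- cured_casting: gloss black horned nose piece that starts inside the jig under the battens: 69 mm wide (own x) x 96 mm long (own y) x 39 mm high. Origin: centre of the underside, z up. About 0.07 kg; grip it across its 69 mm width, some 20 to 28 mm above its underside.
- fresh_casting: a second gloss black horned nose piece of the same shape and size (69 x 96 x 39 mm, same origin and axes), which starts lying alone on the bench within reach, outside the jig (the one on the pale board far at the back stays there).
- side_mat: flat grey felt mat, fixed, 260 mm (own x) x 150 mm (own y), 3 mm thick: the side area for the battens, which fit on it side by side along its x. Origin: centre of its underside on the bench, z up.
- finishing_board: plywood finishing board with a white laminate top, fixed, 170 mm (own x) x 146 mm (own y); the laminate, 150 x 126 mm, has its top 13 mm above the bench. Origin: centre of its underside on the bench, z up.
- glue: bystander: upright thin white glue bottle with red cap, 30 mm across, 147 mm high. Origin: centre of its underside.
- tape: bystander: roll of packing tape lying flat, 97 mm across, 48 mm high. Origin: centre of its underside.
- sander: bystander: tan sanding block, 62 x 96 x 28 mm. Origin: centre of its underside.

How it is judged:
By the outcome, as a careful person would: the job done as asked, in the order asked, and still so for the second after the job is handed in, with the robot touching nothing.
It also fails if it takes over 141 s, if anything falls off the work surface, if the arm or the gripper's body presses on something with over 40 N, if the wrist force passes 120 N, or if a joint passes its speed limit or range.

## Working session

There is one attempt and no reset: what is moved stays moved. The work goes in short steps, Python scripts to look and compute and a tool call to move; the robot and the scene stay as the last step left them, time stands still between calls to the robot, and variables do not carry over. Pictures are saved under pics/ and viewed, at most 14 in all, crops included, and the job is handed in when it is done.

Besides the shell and the picture viewer there is one more tool, called after "Request:" by a JSON object that holds its "op" and its "data", one argument or row to a line. play_rows: Moves the arm, as the interface text tells. Its arguments: {"type":"object","properties":{"steps":{"type":"array"},"newtons":{"type":"number"}},"required":["steps"]}

```bash
mkdir -p pics
cat > h.py <<'E'
import numpy as np, cv2
from bench import ctrl, eyes, find_in, place_of
def snap(n,f=None):
    c=eyes.camera(n)
    if f: cv2.imwrite('pics/'+f,c['color'][:,:,::-1])
    return c
def proj(c,X):
    X=np.atleast_2d(X);p=X@np.array(c['R']).T+np.array(c['t']);s=p[:,:2]/p[:,2:]
    s=s*(1+c['k1']*(s**2).sum(1,keepdims=True));K=np.array(c['intrinsics'])
    return s@K[:2,:2].T+K[:2,2]
def ray(c,uv,z):
    K=np.array(c['intrinsics']);uv=np.atleast_2d(uv).astype(float)
    d=(uv-K[:2,2])/np.diag(K)[:2];s=d.copy()
    for _ in range(20): s=d/(1+c['k1']*(s**2).sum(1,keepdims=True))
    R=np.array(c['R']);o=-R.T@np.array(c['t']);D=np.c_[s,np.ones(len(s))]@R
    return o+D*((z-o[2])/D[:,2])[:,None]
def state():
    s=ctrl.get_state();print({k:np.round(s[k],4).tolist() for k in('time_s','joint_positions','tool_pos','tcp_rot','ft_force','finger_gap','grip_force')})
E
python3 - <<'E'
from h import *
for n in('scene','top'):
    c=snap(n,n+'0.png');print(n,-np.array(c['R']).T@c['t'],c['R'][2])
    for t in 'jig wide_batten narrow_batten cured_casting fresh_casting side_mat finishing_board glue tape sander'.split():
        print(t,[(round(d['score'],2),np.round(d['xyz'],3).tolist()) for d in place_of(t,n)[:3]])
state()
E
```

```text
scene [ 0.05968046 -0.61178873  0.62031471] [ 0.56502166  0.58019564 -0.58662044]
jig [(0.68, [0.711, 0.209, -0.001]), (0.61, [0.49, 0.049, 0.004])]
wide_batten [(0.93, [0.49, 0.077, 0.055]), (0.59, [0.728, -0.046, -0.002])]
narrow_batten []
cured_casting [(0.72, [0.482, 0.056, 0.011])]
fresh_casting [(0.59, [0.528, -0.402, -0.002])]
side_mat [(0.98, [0.517, -0.199, 0.002])]
finishing_board [(0.97, [0.509, 0.297, 0.004])]
glue [(0.58, [0.711, 0.21, 0.003])]
tape [(0.63, [0.733, -0.047, -0.003])]
sander [(0.7, [0.73, -0.254, 0.001])]
top [ 0.47071563 -0.05347691  1.37396746] [ 0.09819281 -0.01235662 -0.99509069]
jig [(0.98, [0.49, 0.046, -0.002])]
wide_batten [(0.82, [0.487, 0.075, 0.056])]
narrow_batten [(0.65, [0.484, 0.02, 0.053]), (0.48, [0.488, 0.054, 0.011])]
cured_casting [(0.75, [0.486, 0.053, 0.013])]
fresh_casting [(0.63, [0.532, -0.402, -0.003]), (0.47, [0.73, -0.253, -0.001])]
side_mat [(0.65, [0.516, -0.196, 0.001])]
finishing_board [(0.96, [0.504, 0.295, 0.002])]
glue [(0.71, [0.716, 0.206, -0.003])]
tape [(0.66, [0.732, -0.043, -0.001])]
sander [(0.86, [0.731, -0.254, -0.005])]
{'time_s': 1.1, 'joint_positions': [1.115, 0.2382, -0.0135, 1.3192, 0.0, 1.5708], 'tool_pos': [0.2311, 0.4714, 0.2313], 'tcp_rot': [-0.0, 0.2259, 0.9741, -0.0], 'ft_force': [-0.0742, -0.2032, 0.5788], 'finger_gap': 0.0854, 'grip_force': 0.0}
```

View pics/top0.png

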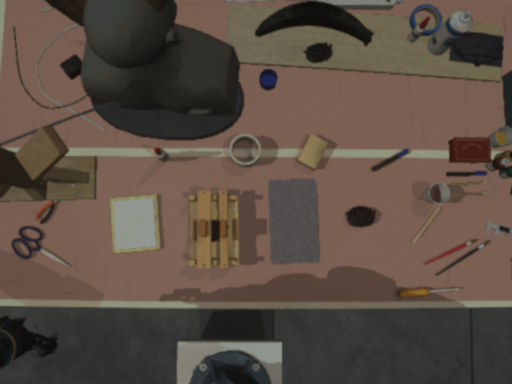

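View pics/scene0.png

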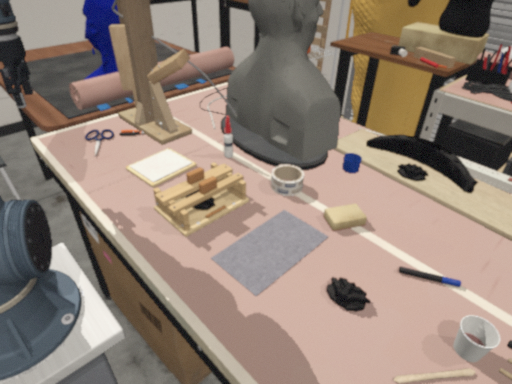

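The top view shows the jig at about (215,228) with its battens running along world x. The mat is at (294,221), the board at (135,223), the fresh casting at (361,216), the tape at (244,150) and the sander at (313,152). The scene view agrees. Next I'll zoom in with model overlays to get the yaws.

```bash
cat >> h.py <<'E'
def crop(c,x,y,w,h,f,ov=[]):
    im=cv2.resize(c['color'][y:y+h,x:x+w,::-1],None,fx=f,fy=f,interpolation=cv2.INTER_CUBIC)
    im=np.clip(im.astype(float)*1.5,0,255).astype(np.uint8)
    for X,col in ov:
        p=((proj(c,X)+.5-[x,y])*f-.5)
        cv2.polylines(im,[np.round(p).astype(int)],True,col,1)
    return im
def rect(o,yaw,lx,ly,z,cx=0,cy=0):
    R=np.array([[np.cos(yaw),-np.sin(yaw)],[np.sin(yaw),np.cos(yaw)]])
    P=np.array([[-1,-1],[1,-1],[1,1],[-1,1]])*[lx/2,ly/2]+[cx,cy]
    return np.c_[P@R.T+np.array(o)[:2],np.full(4,z)]
E
python3 - <<'E'
from h import *
def fit(c,mask,z,name):
    n,l,s,cen=cv2.connectedComponentsWithStats(mask.astype(np.uint8))
    i=1+np.argmax(s[1:,4]);ys,xs=np.where(l==i);P=ray(c,np.c_[xs,ys],z)[:,:2]
    r=cv2.minAreaRect((P*1000).astype(np.float32));print(name,np.round(r[0],1),np.round(r[1],1),round(r[2],2),'cen',np.round(P.mean(0),4),s[i,4])
for n in('top','scene'):
    c=snap(n);im=c['color'].astype(int);sat=im.max(2)-im.min(2);v=im.sum(2)
    yy,xx=np.mgrid[:384,:512]
    def near(p,r):
        u=proj(c,[p[0],p[1],0])[0];return np.hypot(xx-u[0],yy-u[1])<r
    k=1 if n=='top' else 1.4
    fit(c,(sat<22)&near((.517,-.197),60*k)&(v>150),.003,n+' mat')
    fit(c,(sat<35)&(v>400)&near((.507,.296),40*k),.013,n+' laminate')
    fit(c,(v<150)&near((.53,-.402),30*k),.01,n+' fresh')
c=snap('top')
j=(.489,.049)
ov=[(rect(j,0,.216,.150,.012),(0,255,0)),(rect(j,0,.23,.04,.069,0,.026),(255,0,0)),(rect(j,0,.23,.024,.069,0,-.032),(255,0,255)),(rect(j,0,.05,.018,.101,0,.026),(255,255,0)),(rect(j,0,.05,.018,.101,0,-.032),(255,255,0))]
a=crop(c,175,180,80,100,5,ov);b=crop(c,335,190,50,50,8)
c=snap('scene');d=crop(c,320,270,57,50,7)
im=np.zeros((500,800,3),np.uint8);im[:500,:400]=a;im[:250,400:650]=cv2.resize(b,(250,250));im[250:,400:685]=cv2.resize(d,(285,250))
cv2.imwrite('pics/z1.png',im)
E
```

```text
top mat [ 518.4 -193.9] [260.  150.5] 2.18 cen [ 0.5169 -0.1937] 4062
top laminate [505.9 297.1] [152.2 124.5] 5.32 cen [0.5062 0.2969] 1971
top fresh [ 532.8 -401.6] [61.9 90.8] 0.21 cen [ 0.5325 -0.4016] 475
scene mat [ 517.4 -196.1] [259.3 149.4] 2.21 cen [ 0.5061 -0.2   ] 4807
scene laminate [505.5 293.1] [153.7 132. ] 5.92 cen [0.5028 0.2908] 1051
scene fresh [ 531.2 -405.4] [65.2 80. ] 2.89 cen [ 0.5293 -0.41  ] 626
```

View pics/z1.png

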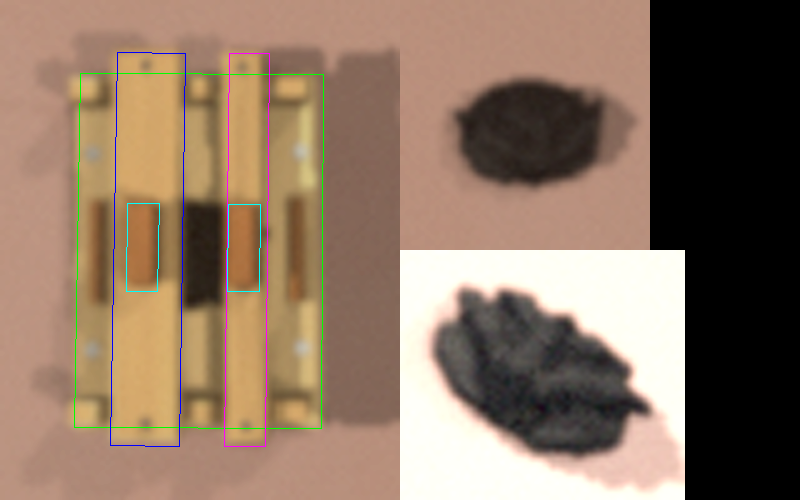

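The overlay shows the jig within about 2 mm and 1° of (0.489, 0.049, yaw 0). The casting lies with its length along world y. Now an edge-based refinement.

```bash
cat >> h.py <<'E'
from scipy.optimize import minimize
from scipy.ndimage import map_coordinates
def edgefit(cs,model,x0,step=(.004,.004,.02)):
    G=[]
    for c in cs:
        g=cv2.GaussianBlur(c['color'],(0,0),.8).astype(np.float32)
        m=sum(cv2.Sobel(g[:,:,i],cv2.CV_32F,1,0)**2+cv2.Sobel(g[:,:,i],cv2.CV_32F,0,1)**2 for i in range(3))
        G.append(np.sqrt(m))
    def cost(p):
        s=0
        for c,m in zip(cs,G):
            for r in model(p):
                q=np.roll(r,-1,0);t=np.linspace(0.03,.97,40)[:,None,None]
                u=proj(c,(r+(q-r)*t).reshape(-1,3));s-=map_coordinates(m,[u[:,1],u[:,0]],order=1).mean()
        return s
    best=None
    for d in [(0,0,0),(1,0,0),(-1,0,0),(0,1,0),(0,-1,0),(0,0,1),(0,0,-1)]:
        x=np.array(x0)+np.array(d)*step
        r=minimize(cost,x,method='Nelder-Mead',options=dict(initial_simplex=np.vstack([x,x+np.diag(step)])))
        if best is None or r.fun<best.fun: best=r
    return best.x,best.fun
def batten(w): return lambda p:[rect(p,p[2],.23,w,.069),rect(p,p[2],.05,.018,.101)]
E
python3 - <<'E'
from h import *
T=snap('top');S=snap('scene')
for nm,w,y in(('wide',.04,.076),('narrow',.024,.018)):
    for cs,n in(([T],'top'),([T,S],'both')):
        print(nm,n,np.round(edgefit(cs,batten(w),(.488,y,0)),4) if 0 else edgefit(cs,batten(w),(.488,y,0)))
m=lambda p:[rect(p,p[2],.216,.15,.012)]
print('jigbase',edgefit([T],m,(.488,.049,0)))
# fresh casting moments
im=T['color'].astype(int).sum(2);yy,xx=np.mgrid[:384,:512]
M=(im<150)&(np.hypot(xx-361,yy-216)<28);P=ray(T,np.c_[xx[M],yy[M]],.012)[:,:2]
w,V=np.linalg.eigh(np.cov(P.T));print(P.mean(0),np.sqrt(w)*4,V[:,1])
E
```

```text
wide top (array([0.49120969, 0.07787051, 0.0138337 ]), np.float64(-191.97821044921875))
wide both (array([0.49040614, 0.07272924, 0.01577566]), np.float64(-493.4306640625))
narrow top (array([0.48993137, 0.02030053, 0.020097  ]), np.float64(-252.9795379638672))
narrow both (array([0.48968775, 0.01908153, 0.02164674]), np.float64(-590.400634765625))
jigbase (array([0.48693323, 0.05203247, 0.00850752]), np.float64(-81.64168548583984))
[ 0.53253705 -0.40120609] [0.06381643 0.09156139] [-0.06579063  0.99783345]
```

Request:
{"op": "play_rows", "data": {
  "steps": [
    [2,-3.48,-0.6,0,0,2.08,4.5],
    [2,-3.48,-0.6,0,0,2.08,4.5],
    [2,-3.48,-0.6,0,0,2.08,4.5],
    [2,-3.48,-0.6,0,0,2.08,4.5],
    [2,-3.48,-0.6,0,0,2.08,4.5],
    [2,-3.48,-0.6,0,0,2.08,4.5],
    [2,-3.48,-0.6,0,0,2.08,4.5],
    [2,-3.48,-0.6,0,0,2.08,4.5],
    [2,-3.48,-0.6,0,0,2.08,4.5],
    [2,-3.48,-0.6,0,0,2.08,4.5]
  ],
  "newtons": 40
}}

```text
time_s: 2.4
tool_pos: [0.4317, 0.1218, 0.1713]
tcp_rot: [0.0, 0.046, 0.999, 0.0]
ft_force: [1.0, 0.8, 0.5]
finger_gap: 0.0447
grip_force: 0.0
```

Request:
{"op": "play_rows", "data": {
  "steps": [
    [2,-3.48,-0.6,0,0,2.08,4.5],
    [2,-3.48,-0.6,0,0,2.08,4.5],
    [2,-3.48,-0.6,0,0,2.08,4.5],
    [0,0,0,0,0,0,4.5],
    [0,0,0,0,0,0,4.5],
    [0,0,0,0,0,0,4.5]
  ]
}}

```text
time_s: 3.0
tool_pos: [0.4907, 0.0194, 0.1533]
tcp_rot: [-0.0, -0.008, 1.0, 0.0]
ft_force: [0.1, -0.6, 0.1]
finger_gap: 0.0447
grip_force: 0.0
```

Request:
{"op": "play_rows", "data": {
  "steps": [
    [0,-0.05,-2.5,0,0,0,4.5],
    [0,0,-2.5,0,0,0,4.5],
    [0,0,-2,0,0,0,4.5],
    [0,0,-0.9,0,0,0,4.5],
    [0,0,0,0,0,0,4.5]
  ]
}}

```text
time_s: 3.5
tool_pos: [0.4901, 0.0193, 0.0737]
tcp_rot: [-0.001, -0.009, 1.0, -0.0]
ft_force: [-0.2, -0.1, -0.2]
finger_gap: 0.045
grip_force: 0.0
```

Run:
```python
from h import *
c=snap('scene');a=crop(c,130,130,140,110,5);cv2.imwrite('pics/a1.png',a)
state()
```

```text
{'time_s': 3.55, 'joint_positions': [0.039, 0.2893, -0.3719, 0.9099, -0.0, 0.0218], 'tool_pos': [0.4909, 0.0192, 0.0746], 'tcp_rot': [-0.0001, -0.0086, 1.0, -0.0], 'ft_force': [-0.8585, 0.5119, 1.3805], 'finger_gap': 0.0448, 'grip_force': 0.0}
```

View pics/a1.png

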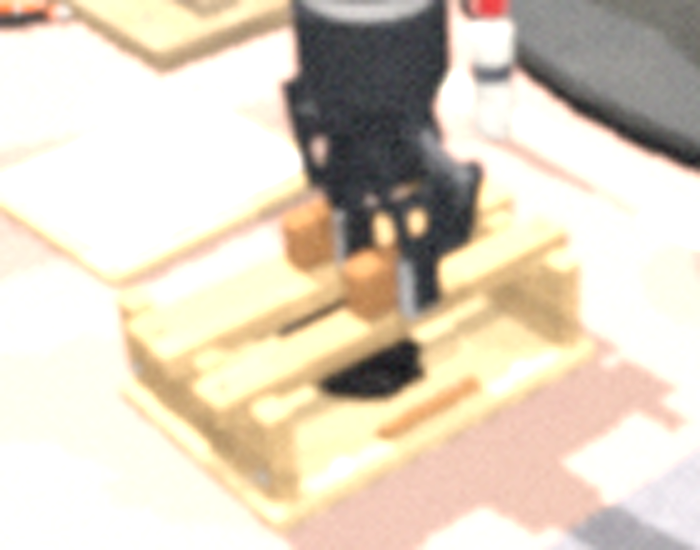

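The fingers straddle the narrow grip block at about (370,285), clear of the wide block at (308,235). Closing and lifting.

Request:
{"op": "play_rows", "data": {
  "steps": [
    [0,0,0,0,0,0,1],
    [0,0,0,0,0,0,1],
    [0,0,0,0,0,0,1],
    [0,0,0,0,0,0,1],
    [0,0,0.5,0,0,0,1],
    [0,0,1,0,0,0,1],
    [0,0,1.5,0,0,0,1],
    [0,0,1.5,0,0,0,1],
    [0,0,1,0,0,0,1],
    [0,0,0,0,0,0,1]
  ],
  "newtons": 60
}}

```text
time_s: 4.55
tool_pos: [0.492, 0.0185, 0.1309]
tcp_rot: [0.001, -0.008, 1.0, -0.0]
ft_force: [-0.5, -0.8, -1.9]
finger_gap: 0.0171
grip_force: 58.7
```

Run:
```python
from h import *
c=snap('scene');d=snap('top');cv2.imwrite('pics/a2.png',np.hstack([cv2.resize(crop(c,130,130,140,110,4),(400,400)),cv2.resize(crop(d,175,180,80,100,4),(320,400))]))
print(place_of('narrow_batten','top')[:1],place_of('narrow_batten','scene')[:1]);state()
```

```text
[] [{'xyz': [0.4899, 0.0138, 0.1087], 'score': 0.79}]
{'time_s': 4.75, 'joint_positions': [0.0376, 0.2398, -0.2848, 1.0472, -0.0001, 0.0215], 'tool_pos': [0.4906, 0.0184, 0.1287], 'tcp_rot': [-0.0005, -0.0081, 1.0, -0.0001], 'ft_force': [-0.4274, 0.0726, -1.6839], 'finger_gap': 0.017, 'grip_force': 58.7455}
```

View pics/a2.png

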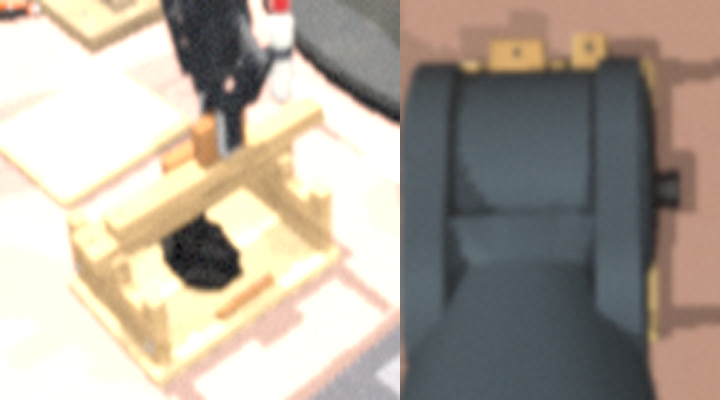

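Narrow batten is held at the block, level, clear of the cheeks. On to the mat.

Request:
{"op": "play_rows", "data": {
  "steps": [
    [0.2,-1.8,0.5,0,0,0.15,1],
    [0.4,-3.2,0,0,0,0.15,1],
    [0.4,-4,0,0,0,0.15,1],
    [0.45,-4,0,0,0,0.15,1],
    [0.45,-4,0,0,0,0.15,1],
    [0.45,-3.8,0,0,0,0.15,1],
    [0.4,-3,-1,0,0,0.15,1],
    [0.2,-1.55,-2,0,0,0.15,1],
    [0,0,-3,0,0,0,1],
    [0,0,-2.5,0,0,0,1]
  ]
}}

```text
time_s: 5.75
tool_pos: [0.5198, -0.2356, 0.0472]
tcp_rot: [-0.001, -0.018, 1.0, 0.0]
ft_force: [-0.5, 0.3, -2.5]
finger_gap: 0.0173
grip_force: 58.8
```

Request:
{"op": "play_rows", "data": {
  "steps": [
    [0,0,-1.5,0,0,0,1],
    [0,0,-0.7,0,0,0,1],
    [0,0,-0.2,0,0,0,1],
    [0,0,0,0,0,0,1],
    [0,0,0,0,0,0,1]
  ]
}}

```text
time_s: 6.25
tool_pos: [0.5208, -0.2351, 0.0254]
tcp_rot: [0.0, -0.019, 1.0, -0.0]
ft_force: [-0.2, -0.1, -1.0]
finger_gap: 0.0169
grip_force: 59.3
```

Request:
{"op": "play_rows", "data": {
  "steps": [
    [0,0,-0.1,0,0,0,1],
    [0,0,0,0,0,0,3],
    [0,0,0,0,0,0,4.5],
    [0,0,0,0,0,0,4.5],
    [0,0,2,0,0,0,4.5],
    [0,0,3,0,0,0,4.5],
    [0,1,3.5,0,0,0,4.5],
    [-0.3,3,3,0,0,-0.2,4.5],
    [-0.4,3.8,1,0,0,-0.2,4.5],
    [-0.4,4,0,0,0,-0.2,4.5]
  ]
}}

```text
time_s: 7.25
tool_pos: [0.5106, -0.1166, 0.1512]
tcp_rot: [0.002, -0.013, 1.0, -0.0]
ft_force: [0.9, 0.8, -0.1]
finger_gap: 0.045
grip_force: 0.0
```

Request:
{"op": "play_rows", "data": {
  "steps": [
    [-0.4,4,0,0,0,-0.2,4.5],
    [-0.4,4,0,0,0,-0.2,4.5],
    [-0.4,4,0,0,0,-0.2,4.5],
    [-0.4,4,0,0,0,0,4.5],
    [-0.35,3.35,0,0,0,0,4.5],
    [0,0,0,0,0,0,4.5],
    [0,0,0,0,0,0,4.5]
  ]
}}

```text
time_s: 7.95
tool_pos: [0.49, 0.0771, 0.1493]
tcp_rot: [0.0, -0.009, 1.0, -0.0]
ft_force: [0.7, 0.3, -1.4]
finger_gap: 0.0451
grip_force: 0.0
```

Request:
{"op": "play_rows", "data": {
  "steps": [
    [0,0,-2.5,0,0,0,4.5],
    [0,0,-2.5,0,0,0,4.5],
    [0,0,-1.7,0,0,0,4.5],
    [0,0,-0.8,0,0,0,4.5],
    [0,0,0,0,0,0,4.5],
    [0,0,0,0,0,0,1],
    [0,0,0,0,0,0,1],
    [0,0,0,0,0,0,1],
    [0,0,0,0,0,0,1],
    [0,0,0,0,0,0,1]
  ],
  "newtons": 60
}}

```text
time_s: 8.95
tool_pos: [0.4909, 0.0764, 0.0753]
tcp_rot: [0.001, -0.008, 1.0, -0.0]
ft_force: [-0.6, -1.4, 6.1]
finger_gap: 0.0166
grip_force: 59.5
```

Request:
{"op": "play_rows", "data": {
  "steps": [
    [0,0,0.5,0,0,0,1],
    [0,0,1,0,0,0,1],
    [0,0,1.5,0,0,0,1],
    [0,0,1.5,0,0,0,1],
    [0,0,1,0,0,0,1],
    [0,0,0,0,0,0,1],
    [0,0,0,0,0,0,1]
  ]
}}

```text
time_s: 9.65
tool_pos: [0.49, 0.0765, 0.1292]
tcp_rot: [0.0, -0.008, 1.0, -0.0]
ft_force: [-0.5, -0.0, -0.6]
finger_gap: 0.0172
grip_force: 58.7
```

Run:
```python
from h import *
c=snap('scene');cv2.imwrite('pics/a3.png',crop(c,130,120,210,170,3.8))
for _ in range(3): state()
```

```text
{'time_s': 9.7, 'joint_positions': [0.1549, 0.247, -0.2744, 1.0501, -0.0001, 0.1387], 'tool_pos': [0.4897, 0.0764, 0.1288], 'tcp_rot': [-0.0003, -0.0081, 1.0, -0.0001], 'ft_force': [0.0894, -0.8504, -1.4288], 'finger_gap': 0.017, 'grip_force': 58.6572}
{'time_s': 9.7, 'joint_positions': [0.1549, 0.247, -0.2744, 1.0501, -0.0001, 0.1387], 'tool_pos': [0.4897, 0.0764, 0.1288], 'tcp_rot': [-0.0003, -0.0081, 1.0, -0.0001], 'ft_force': [0.0894, -0.8504, -1.4288], 'finger_gap': 0.017, 'grip_force': 58.6572}
{'time_s': 9.7, 'joint_positions': [0.1549, 0.247, -0.2744, 1.0501, -0.0001, 0.1387], 'tool_pos': [0.4897, 0.0764, 0.1288], 'tcp_rot': [-0.0003, -0.0081, 1.0, -0.0001], 'ft_force': [0.0894, -0.8504, -1.4288], 'finger_gap': 0.017, 'grip_force': 58.6572}
```

View pics/a3.png

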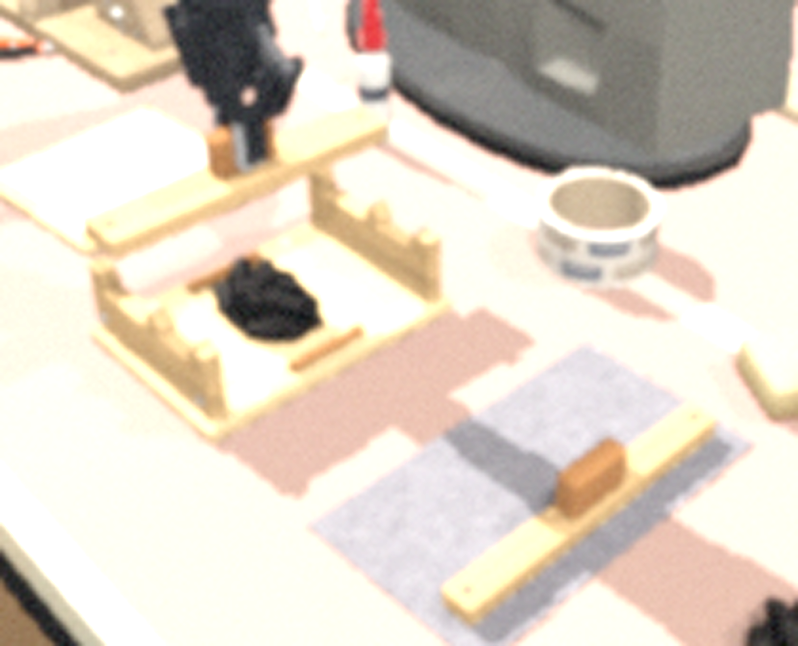

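The narrow batten lies flat on the mat at (585,510), and the wide batten is lifted clear. Laying the wide batten beside it.

Request:
{"op": "play_rows", "data": {
  "steps": [
    [0.2,-1.5,0.3,0,0,0.15,1],
    [0.35,-3,0,0,0,0.15,1],
    [0.4,-3.6,0,0,0,0.15,1],
    [0.4,-3.9,0,0,0,0.15,1],
    [0.4,-3.6,0,0,0,0.15,1],
    [0.4,-3.4,0,0,0,0.15,1],
    [0.35,-2.8,-0.8,0,0,0.15,1],
    [0.2,-1.55,-2,0,0,0.15,1],
    [0,0,-3,0,0,0,1],
    [0,0,-2.5,0,0,0,1]
  ]
}}

```text
time_s: 10.7
tool_pos: [0.5162, -0.1576, 0.0472]
tcp_rot: [-0.001, -0.018, 1.0, 0.0]
ft_force: [-0.9, 0.8, -1.1]
finger_gap: 0.0173
grip_force: 58.9
```

Request:
{"op": "play_rows", "data": {
  "steps": [
    [0,0,-1.5,0,0,0,1],
    [0,0,-0.7,0,0,0,1],
    [0,0,-0.3,0,0,0,1],
    [0,0,0,0,0,0,1],
    [0,0,0,0,0,0,2.5],
    [0,0,0,0,0,0,4.5],
    [0,0,0,0,0,0,4.5],
    [0,0,2,0,0,0,4.5],
    [0,0,3,0,0,0,4.5],
    [0,1,4,0,0,0,4.5]
  ]
}}

```text
time_s: 11.7
tool_pos: [0.5162, -0.1473, 0.114]
tcp_rot: [-0.001, -0.018, 1.0, 0.0]
ft_force: [1.2, 0.7, 0.5]
finger_gap: 0.0448
grip_force: 0.0
```

Run:
```python
from h import *
T=snap('top');print([ (round(d['score'],2),np.round(d['xyz'],4)) for d in place_of('cured_casting','top')[:2]])
j=(.490,.0505);y=.0175
ov=[(rect(j,y,.216,.150,.012),(0,255,0)),(rect(j,y,.069,.096,.03),(255,0,255))]
S=snap('scene');print([ (round(d['score'],2),np.round(d['xyz'],4)) for d in place_of('cured_casting','scene')[:2]])
print([ (round(d['score'],2),np.round(d['xyz'],4)) for d in place_of('fresh_casting','scene')[:2]])
a=cv2.resize(crop(T,175,180,80,100,5,ov),(400,500));b=cv2.resize(crop(S,140,150,120,90,4,ov),(400,300))
im=np.zeros((500,800,3),np.uint8);im[:,:400]=a;im[:300,400:]=b
im[300:,400:650]=cv2.resize(crop(T,335,190,50,40,5,[(rect((.531,-.403),.05,.069,.096,.02),(255,0,255))]),(250,200))
cv2.imwrite('pics/a4.png',im)
```

```text
[(0.76, array([0.4881, 0.0528, 0.0081]))]
[(0.64, array([0.4838, 0.0522, 0.01  ]))]
[(0.59, array([ 0.5293, -0.4056, -0.0035]))]
```

View pics/a4.png

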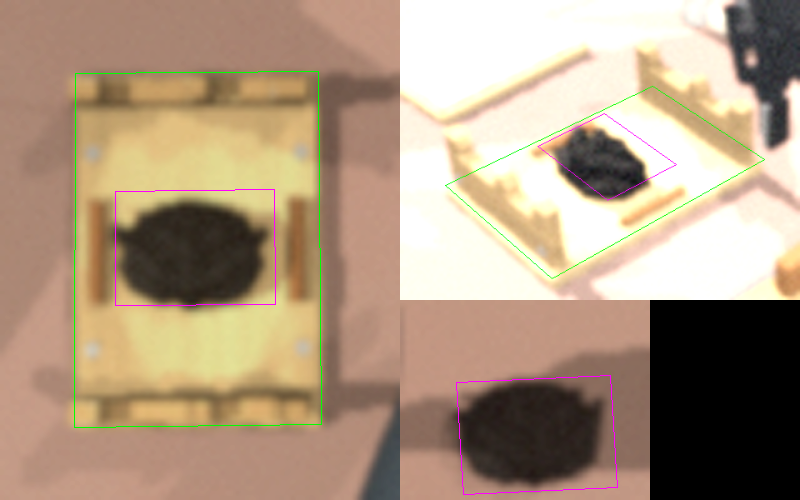

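The cured casting sits centred between the dowels, at about (190,250) in the left crop, with its horns towards +x. The fresh one faces the same way. Moving to the cured casting.

Request:
{"op": "play_rows", "data": {
  "steps": [
    [-0.25,1.82,0.2,0,0,-8.28,8.54],
    [-0.25,1.82,0,0,0,-8.28,8.54],
    [-0.25,1.82,0,0,0,-8.28,8.54],
    [-0.25,1.82,0,0,0,-8.28,8.54],
    [-0.25,1.82,0,0,0,-8.28,8.54],
    [-0.25,1.82,0,0,0,-8.28,8.54],
    [-0.25,1.82,0,0,0,-8.28,8.54],
    [-0.25,1.82,0,0,0,-8.28,8.54],
    [-0.25,1.82,0,0,0,-8.28,8.54],
    [-0.25,1.82,0,0,0,-8.28,8.54]
  ]
}}

```text
time_s: 12.95
tool_pos: [0.4911, 0.0355, 0.1148]
tcp_rot: [-0.001, 0.65, 0.76, -0.001]
ft_force: [0.9, 0.9, -0.1]
finger_gap: 0.0855
grip_force: 0.0
```

Request:
{"op": "play_rows", "data": {
  "steps": [
    [-0.2,1.8,0,0,0,-8.28,8.54],
    [0,0,0,0,0,0,8.54],
    [0,0,0,0,0,0,8.54],
    [0,0,0,0,0,0,8.54]
  ]
}}

```text
time_s: 13.35
tool_pos: [0.4899, 0.0523, 0.1157]
tcp_rot: [-0.0, 0.7, 0.714, -0.001]
ft_force: [-0.1, -0.6, 0.0]
finger_gap: 0.0855
grip_force: 0.0
```

Request:
{"op": "play_rows", "data": {
  "steps": [
    [0,0,-2.5,0,0,0,8.54],
    [0,0,-2.5,0,0,0,8.54],
    [0,0,-2,0,0,0,8.54],
    [0,0,-1.6,0,0,0,8.54],
    [0,0,-1.2,0,0,0,8.54],
    [0,0,-0.8,0,0,0,8.54],
    [0,0,0,0,0,0,8.54]
  ]
}}

```text
time_s: 14.05
tool_pos: [0.4894, 0.0523, 0.0093]
tcp_rot: [-0.001, 0.701, 0.714, -0.001]
ft_force: [0.1, 0.1, -0.7]
finger_gap: 0.0849
grip_force: 0.0
```

Request:
{"op": "play_rows", "data": {
  "steps": [
    [0,0,0,0,0,0,6],
    [0,0,0,0,0,0,6],
    [0,0,0,0,0,0,6],
    [0,0,0,0,0,0,6],
    [0,0,0,0,0,0,6]
  ],
  "newtons": 35
}}

```text
time_s: 14.55
tool_pos: [0.4903, 0.0528, 0.0114]
tcp_rot: [0.0, 0.701, 0.714, 0.0]
ft_force: [-3.5, -1.5, 6.8]
finger_gap: 0.0638
grip_force: 35.7
```

Request:
{"op": "play_rows", "data": {
  "steps": [
    [0,0,0.5,0,0,0,6],
    [0,0,1.5,0,0,0,6],
    [0,0,2.5,0,0,0,6],
    [0,0,2.5,0,0,0,6],
    [0,0,1,0,0,0,6],
    [0,0,0,0,0,0,6]
  ]
}}

```text
time_s: 15.15
tool_pos: [0.4913, 0.0531, 0.0918]
tcp_rot: [0.001, 0.701, 0.714, 0.001]
ft_force: [-0.5, 0.4, -1.3]
finger_gap: 0.0638
grip_force: 37.2
```

Run:
```python
from h import *
S=snap('scene');cv2.imwrite('pics/a5.png',crop(S,120,110,160,130,4.5));state()
print([ (round(d['score'],2),np.round(d['xyz'],4)) for d in place_of('cured_casting','scene')[:2]])
```

```text
{'time_s': 15.2, 'joint_positions': [0.1077, 0.2755, -0.3443, 0.9498, 0.0, 1.6601], 'tool_pos': [0.4904, 0.053, 0.0905], 'tcp_rot': [0.0004, 0.7006, 0.7136, 0.0005], 'ft_force': [-0.2084, -0.8877, -1.3367], 'finger_gap': 0.0638, 'grip_force': 37.2095}
[]
```

View pics/a5.png

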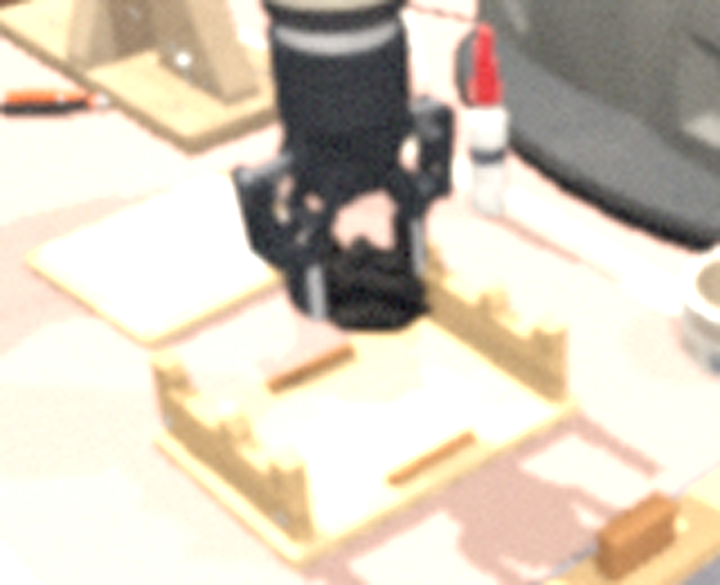

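The casting is held level between the pads, above the empty jig. Carrying it to the board.

Request:
{"op": "play_rows", "data": {
  "steps": [
    [0.1,1.5,0,0,0,0.4,6],
    [0.2,2.8,0,0,0,0.5,6],
    [0.2,3.5,0,0,0,0.5,6],
    [0.2,3.6,0,0,0,0.5,6],
    [0.2,3.6,0,0,0,0.5,6],
    [0.2,3.5,0,0,0,0.5,6],
    [0.2,2.8,-0.5,0,0,0.5,6],
    [0.2,2,-1.5,0,0,0.5,6],
    [0.1,1,-2,0,0,0.5,6],
    [0,0,-1.5,0,0,0,6]
  ]
}}

```text
time_s: 16.25
tool_pos: [0.5049, 0.298, 0.0328]
tcp_rot: [-0.001, 0.672, 0.741, -0.001]
ft_force: [1.3, -1.3, -1.4]
finger_gap: 0.064
grip_force: 37.2
```

Request:
{"op": "play_rows", "data": {
  "steps": [
    [0,0,-1,0,0,0,6],
    [0,0,-0.8,0,0,0,6],
    [0,0,-0.4,0,0,0,6],
    [0,0,-0.15,0,0,0,6],
    [0,0,0,0,0,0,6],
    [0,0,0,0,0,0,6]
  ]
}}

```text
time_s: 16.85
tool_pos: [0.5062, 0.2959, 0.0125]
tcp_rot: [-0.0, 0.673, 0.74, 0.0]
ft_force: [-2.3, -0.8, 5.3]
finger_gap: 0.0637
grip_force: 38.2
```

Request:
{"op": "play_rows", "data": {
  "steps": [
    [0,0,0,0,0,0,8.54],
    [0,0,0,0,0,0,8.54],
    [0,0,0,0,0,0,8.54],
    [0,0,1.5,0,0,0,8.54],
    [0,0,3,0,0,0,8.54],
    [0,0,4,0,0,0,8.54],
    [0,-1,2.5,0,0,0,8.54],
    [0.1,-3,0,0,0,-0.5,8.54],
    [0.2,-4.5,0,0,0,-0.5,8.54],
    [0.2,-4.5,0,0,0,-0.5,8.54]
  ]
}}

```text
time_s: 17.85
tool_pos: [0.5111, 0.1651, 0.122]
tcp_rot: [0.0, 0.682, 0.731, 0.0]
ft_force: [1.0, 0.8, 0.3]
finger_gap: 0.0855
grip_force: 0.0
```

Request:
{"op": "play_rows", "data": {
  "steps": [
    [0.2,-4.5,0,0,0,-0.5,8.54],
    [0.2,-4.5,0,0,0,-0.5,8.54],
    [0.2,-4.5,0,0,0,-0.5,8.54],
    [0.2,-4.5,0,0,0,0,8.54],
    [0.2,-4.5,0,0,0,0,8.54],
    [0.2,-2.5,0,0,0,0,8.54]
  ]
}}

```text
time_s: 18.45
tool_pos: [0.523, -0.0871, 0.1219]
tcp_rot: [0.0, 0.693, 0.721, -0.0]
ft_force: [0.6, 0.6, -0.2]
finger_gap: 0.0852
grip_force: 0.0
```

Run:
```python
from h import *
T=snap('top')
for n in('cured_casting','fresh_casting'): print(n,[ (round(d['score'],2),np.round(d['xyz'],4)) for d in place_of(n,'top')[:3]])
S=snap('scene')
for n in('cured_casting','fresh_casting'): print(n,[ (round(d['score'],2),np.round(d['xyz'],4)) for d in place_of(n,'scene')[:3]])
state()
np.savez('t1.npz',T=T['color'],S=S['color'])
# rectified patches: 1px=1mm at z=.02
def patch(c,x,y,z):
    g=np.mgrid[-70:71,-70:71]*.001
    P=np.c_[x-g[0].ravel(),y-g[1].ravel(),np.full(g[0].size,z)]
    u=proj(c,P).astype(np.float32);return cv2.remap(c['color'],u[:,0].reshape(141,141),u[:,1].reshape(141,141),cv2.INTER_CUBIC)
A=patch(T,.506,.2955,.013+.02);B=patch(T,.531,-.402,.02)
f=lambda p:(cv2.GaussianBlur((p.sum(2)<150).astype(np.float32),(0,0),3))
for th0 in(-.1,0,.1):
    W=np.array([[np.cos(th0),-np.sin(th0),0],[np.sin(th0),np.cos(th0),0]],np.float32)
    W[:,2]=np.array([70,70])-W[:,:2]@[70,70]
    try:
        cc,W=cv2.findTransformECC(f(A),f(B),W,cv2.MOTION_EUCLIDEAN,(3,500,1e-7));print(cc,np.degrees(np.arctan2(W[1,0],W[0,0])),W@[70,70,1]-70)
    except cv2.error as e: print('fail')
for p,n in((A,'A'),(B,'B')):
    m=p.sum(2)<150;ys,xs=np.where(m);print(n,ys.mean()-70,xs.mean()-70,ys.min()-70,ys.max()-70,xs.min()-70,xs.max()-70)
cv2.imwrite('pics/a6.png',np.clip(cv2.resize(np.hstack([A,B])[:,:,::-1],None,fx=2.8,fy=2.8)*1.8,0,255).astype(np.uint8))
```

```text
cured_casting [(0.75, array([0.5084, 0.294 , 0.0126]))]
fresh_casting [(0.65, array([ 0.5325, -0.4005, -0.0033])), (0.55, array([0.5031, 0.2978, 0.0027])), (0.24, array([ 5.138e-01, -1.944e-01, -5.000e-04]))]
cured_casting [(0.74, array([0.7128, 0.2112, 0.0038])), (0.65, array([0.505 , 0.3014, 0.0137]))]
fresh_casting [(0.86, array([ 0.5311, -0.4049, -0.0056]))]
{'time_s': 18.75, 'joint_positions': [-0.158, 0.3065, -0.2089, 1.0558, 0.0002, 1.3695], 'tool_pos': [0.523, -0.0833, 0.1217], 'tcp_rot': [-0.0002, 0.6916, 0.7222, -0.0], 'ft_force': [-0.123, 0.0973, -0.0225], 'finger_gap': 0.0857, 'grip_force': 0.0}
0.9775806500404163 2.0711052 [-7.09504969 -0.27626722]
0.9775822363241583 2.0718973 [-7.09511588 -0.27630713]
0.9775818975093088 2.0712266 [-7.09510709 -0.2763009 ]
A -1.1516867766559926 2.8635803989165254 -31 29 -42 44
B -1.3747082537661726 -4.279015489072776 -33 30 -50 42
```

View pics/a6.png

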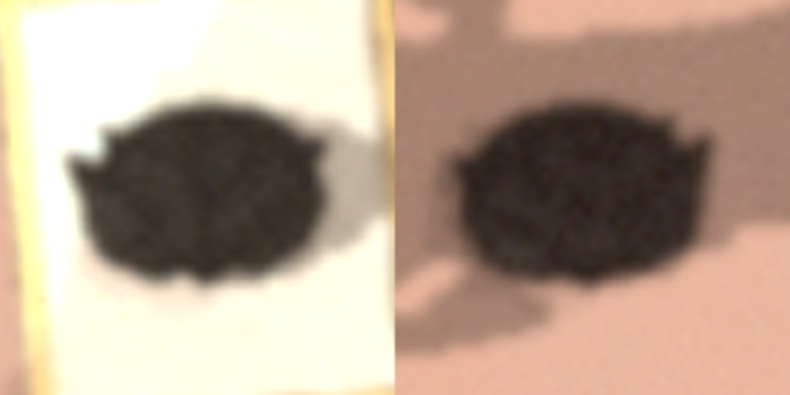

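Both crops show the casting with its horns up (+x) and about the same tilt. The cured one is within about 3 mm of the board's centre, and the fresh one is at about (0.532, -0.401) with yaw about 4.5°. Going for the fresh one.

Request:
{"op": "play_rows", "data": {
  "steps": [
    [0.1,-3.5,0,0,0,0.2,8.54],
    [0.1,-4.5,0,0,0,0.3,8.54],
    [0.1,-4.5,0,0,0,0.3,8.54],
    [0.1,-4.5,0,0,0,0.3,8.54],
    [0.1,-4.5,0,0,0,0.3,8.54],
    [0.1,-4.5,0,0,0,0.3,8.54],
    [0.1,-3.7,-0.5,0,0,0.3,8.54],
    [0.2,-2.05,-1.5,0,0,0,8.54],
    [0,0,-2,0,0,0,8.54],
    [0,0,-2,0,0,0,8.54]
  ]
}}

```text
time_s: 19.75
tool_pos: [0.5328, -0.4011, 0.0609]
tcp_rot: [0.0, 0.679, 0.734, 0.0]
ft_force: [-0.0, 0.7, 0.2]
finger_gap: 0.0853
grip_force: 0.0
```

Request:
{"op": "play_rows", "data": {
  "steps": [
    [0,0,-2,0,0,0,8.54],
    [0,0,-2,0,0,0,8.54],
    [0,0,-1.3,0,0,0,8.54],
    [0,0,-0.85,0,0,0,8.54],
    [0,0,0,0,0,0,8.54],
    [0,0,0,0,0,0,6],
    [0,0,0,0,0,0,6],
    [0,0,0,0,0,0,6],
    [0,0,0,0,0,0,6],
    [0,0,0,0,0,0,6]
  ]
}}

```text
time_s: 20.75
tool_pos: [0.5327, -0.4019, 0.0019]
tcp_rot: [0.001, 0.679, 0.734, 0.0]
ft_force: [-0.7, 1.5, 6.5]
finger_gap: 0.0629
grip_force: 36.7
```

Request:
{"op": "play_rows", "data": {
  "steps": [
    [0,0,0.5,0,0,0,6],
    [0,0,1.5,0,0,0,6],
    [0,0,3,0,0,0,6],
    [0,0,3,0,0,0,6],
    [0,1,2,0,0,0,6],
    [-0.2,2.5,0,0,0,-0.3,6],
    [-0.4,3.7,0,0,0,-0.3,6],
    [-0.4,4,0,0,0,-0.3,6],
    [-0.4,4,0,0,0,-0.3,6],
    [-0.4,4,0,0,0,-0.3,6]
  ]
}}

```text
time_s: 21.75
tool_pos: [0.5139, -0.2083, 0.1009]
tcp_rot: [0.0, 0.689, 0.725, 0.0]
ft_force: [1.7, 0.1, -0.6]
finger_gap: 0.063
grip_force: 37.3
```

Request:
{"op": "play_rows", "data": {
  "steps": [
    [-0.4,4,0,0,0,-0.3,6],
    [-0.4,4,0,0,0,-0.3,6],
    [-0.4,4,0,0,0,-0.3,6],
    [-0.4,4,0,0,0,-0.3,6],
    [-0.4,3.8,0,0,0,-0.3,6],
    [-0.4,3.2,0,0,0,-0.3,6],
    [0,2,0,0,0,-0.2,6],
    [0,1,0,0,0,0,6],
    [0,0,0,0,0,0,6],
    [0,0,0,0,0,0,6]
  ]
}}

```text
time_s: 22.75
tool_pos: [0.4902, 0.0499, 0.1004]
tcp_rot: [0.0, 0.701, 0.713, -0.0]
ft_force: [-0.3, 0.0, -0.9]
finger_gap: 0.0626
grip_force: 37.3
```

Run:
```python
from h import *
S=snap('scene');st=ctrl.get_state()
j=(.490,.0505);y=.0175
cv2.imwrite('pics/a7.png',crop(S,120,110,160,130,4.5,[(rect(j,y,.069,.096,.1),(255,0,255)),(rect(j,y,.216,.15,.012),(0,255,0))]));state()
```

```text
{'time_s': 22.8, 'joint_positions': [0.101, 0.2662, -0.3287, 0.9758, -0.0003, 1.6561], 'tool_pos': [0.4902, 0.0496, 0.1004], 'tcp_rot': [0.0001, 0.7015, 0.7127, -0.0001], 'ft_force': [-0.5716, 1.1999, -1.4358], 'finger_gap': 0.0632, 'grip_force': 37.3431}
```

View pics/a7.png

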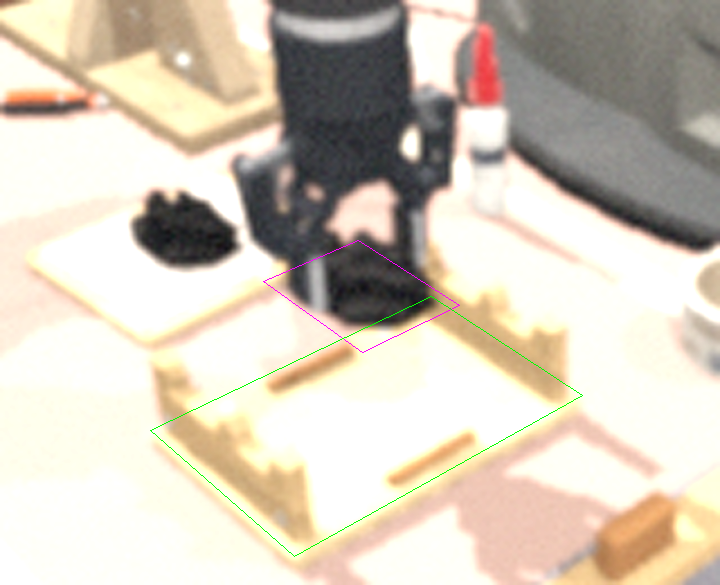

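The fresh casting is held level and square over the jig, and the cured one is mid-board at (185,230). Lowering.

Request:
{"op": "play_rows", "data": {
  "steps": [
    [0,0.1,-2,0,0,0,6],
    [0,0,-2.5,0,0,0,6],
    [0,0,-1.8,0,0,0,6],
    [0,0,-1.2,0,0,0,6],
    [0,0,-0.8,0,0,0,6],
    [0,0,-0.4,0,0,0,6],
    [0,0,-0.1,0,0,0,6],
    [0,0,0,0,0,0,6]
  ]
}}

```text
time_s: 23.6
tool_pos: [0.4898, 0.0505, 0.0137]
tcp_rot: [0.0, 0.702, 0.713, -0.0]
ft_force: [-7.1, -3.5, 17.4]
finger_gap: 0.0632
grip_force: 40.5
```

Request:
{"op": "play_rows", "data": {
  "steps": [
    [0,0,0.1,0,0,0,6],
    [0,0,0,0,0,0,8.54],
    [0,0,0,0,0,0,8.54],
    [0,0,0,0,0,0,8.54],
    [0,0,1.5,0,0,0,8.54],
    [0,0,3,0,0,0,8.54],
    [0,0,4,0,0,0,8.54],
    [0,-1,3,0,0,0,8.54],
    [0.1,-2,0,0,0,8,8.54],
    [0.2,-2,0,0,0,8,8.54]
  ]
}}

```text
time_s: 24.6
tool_pos: [0.4938, 0.0012, 0.1294]
tcp_rot: [0.001, 0.593, 0.805, 0.001]
ft_force: [-0.4, 0.1, -0.2]
finger_gap: 0.0856
grip_force: 0.0
```

Request:
{"op": "play_rows", "data": {
  "steps": [
    [0.3,-2,0,0,0,8,6],
    [0.3,-2,0,0,0,8,4.5],
    [0.3,-2,0,0,0,8,4.5],
    [0.3,-2,0,0,0,8,4.5],
    [0.3,-2,0,0,0,8,4.5],
    [0.3,-2,0,0,0,8,4.5],
    [0.3,-2,0,0,0,8.5,4.5],
    [0.2,-1.2,0,0,0,8.5,4.5],
    [0.05,-0.6,0,0,0,8.2,4.5],
    [0,0,0,0,0,2,4.5]
  ]
}}

```text
time_s: 25.6
tool_pos: [0.5166, -0.1575, 0.128]
tcp_rot: [-0.0, -0.021, 1.0, -0.0]
ft_force: [-0.2, 0.5, -0.1]
finger_gap: 0.0451
grip_force: 0.0
```

Run:
```python
from h import *
T=snap('top')
print([ (round(d['score'],2),np.round(d['xyz'],4)) for d in place_of('fresh_casting','top')[:3]])
S=snap('scene');state()
for nm,w,x0 in(('wide',.04,(.5165,-.157,.038)),('narrow',.024,(.52,-.235,.038))):
    m=lambda p:[rect(p,p[2],.23,w,.019),rect(p,p[2],.05,.018,.051)]
    print(nm,edgefit([S],m,x0))
j=(.490,.0505);y=.0175
ov=[(rect(j,y,.216,.150,.012),(0,255,0))]
a=cv2.resize(crop(T,175,180,80,100,4,ov),(400,500));b=cv2.resize(crop(S,130,120,210,170,2),(400,324))
im=np.zeros((500,800,3),np.uint8);im[:,:400]=a;im[:324,400:]=b
cv2.imwrite('pics/a8.png',im)
```

```text
[(0.86, array([0.4897, 0.053 , 0.0087])), (0.16, array([ 7.310e-01, -2.566e-01, -6.000e-04]))]
{'time_s': 25.75, 'joint_positions': [-0.2943, 0.3178, -0.1743, 1.079, -0.0, -0.3305], 'tool_pos': [0.5165, -0.1566, 0.1281], 'tcp_rot': [-0.0002, -0.0181, 0.9998, 0.0], 'ft_force': [-0.5988, 0.5903, 0.0085], 'finger_gap': 0.0452, 'grip_force': 0.0}
wide (array([ 0.51595809, -0.1590544 ,  0.03338502]), np.float64(-337.34722900390625))
narrow (array([ 0.51825476, -0.23661955,  0.03396204]), np.float64(-344.62542724609375))
```

View pics/a8.png

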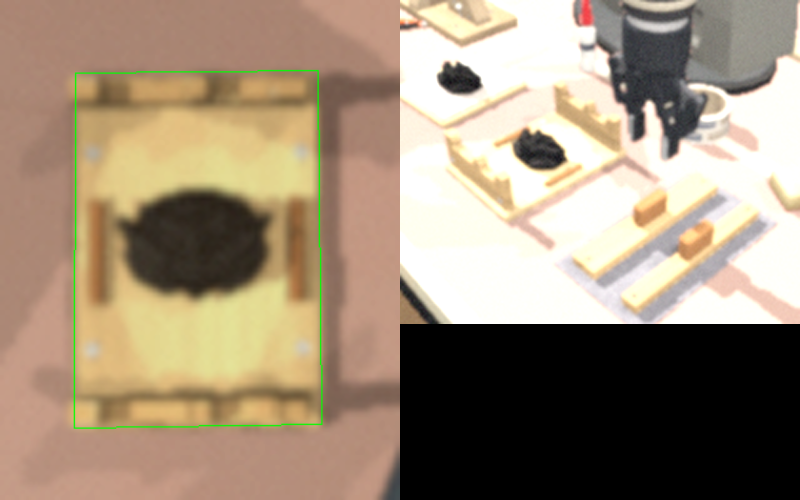

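The fresh casting sits between the dowels with its tips at (117,225) and (270,215), square and centred. Both battens are flat on the mat. Now the wide batten.

Request:
{"op": "play_rows", "data": {
  "steps": [
    [0,0,-3,0,0,0,4.5],
    [0,0,-3,0,0,0,4.5],
    [0,0,-2.5,0,0,0,4.5],
    [0,0,-1.2,0,0,0,4.5],
    [0,0,-0.6,0,0,0,4.5],
    [0,0,0,0,0,0,4.5],
    [0,0,0,0,0,0,1],
    [0,0,0,0,0,0,1],
    [0,0,0,0,0,0,1],
    [0,0,0,0,0,0,1]
  ],
  "newtons": 60
}}

```text
time_s: 26.75
tool_pos: [0.5175, -0.1569, 0.0265]
tcp_rot: [0.001, -0.019, 1.0, -0.0]
ft_force: [-0.7, -1.3, 6.7]
finger_gap: 0.0167
grip_force: 59.7
```

Request:
{"op": "play_rows", "data": {
  "steps": [
    [0,0,0.5,0,0,0,1],
    [0,0,2,0,0,0,1],
    [0,0,3,0,0,0,1],
    [0,0,3,0,0,0,1],
    [0,0,1.5,0,0,0,1],
    [0,0,0,0,0,0,1],
    [0,0,0,0,0,0,1]
  ]
}}

```text
time_s: 27.45
tool_pos: [0.5163, -0.1564, 0.125]
tcp_rot: [-0.0, -0.019, 1.0, -0.0]
ft_force: [-0.3, -0.6, -2.5]
finger_gap: 0.017
grip_force: 58.8
```

Request:
{"op": "play_rows", "data": {
  "steps": [
    [-0.15,1.5,0,0,0,-0.15,1],
    [-0.35,3,0,0,0,-0.15,1],
    [-0.4,3.8,0,0,0,-0.15,1],
    [-0.4,3.8,0,0,0,-0.15,1],
    [-0.4,3.6,0,0,0,-0.15,1],
    [-0.35,3.2,0,0,0,-0.15,1],
    [-0.35,2.6,0,0,0,-0.15,1],
    [-0.25,1.8,0,0,0,-0.15,1],
    [0,0,0,0,0,0,1],
    [0,0,0,0,0,0,1]
  ]
}}

```text
time_s: 28.45
tool_pos: [0.4892, 0.0769, 0.1244]
tcp_rot: [-0.001, -0.009, 1.0, -0.0]
ft_force: [0.3, -0.8, -2.0]
finger_gap: 0.0168
grip_force: 58.9
```

Run:
```python
from h import *
import time
S=snap('scene');state();T=snap('top')
st=ctrl.get_state();p=np.array(st['tool_pos']);z=p[2]-.0213
for n,cs in(('S',[S]),('T',[T])):
    m=lambda p:[rect(p,p[2],.23,.04,z+.016),rect(p,p[2],.05,.018,z+.048)] if n=='S' else [rect(p,p[2],.23,.04,z+.016)]
    print(n,edgefit(cs,m,(p[0],p[1],.0175)))
cv2.imwrite('pics/a9.png',np.hstack([crop(S,130,130,140,110,3.2,[(rect(p,.0175,.23,.04,z+.016),(255,0,255))]),cv2.resize(crop(T,175,180,80,100,4,[(rect(p,.0175,.23,.04,z+.016),(255,0,255))]),(282,352))]))
```

```text
{'time_s': 28.5, 'joint_positions': [0.155, 0.2505, -0.2816, 1.0401, -0.0003, 0.138], 'tool_pos': [0.4894, 0.0764, 0.1246], 'tcp_rot': [-0.0007, -0.0085, 1.0, -0.0003], 'ft_force': [0.3228, -0.2802, -1.41], 'finger_gap': 0.0169, 'grip_force': 58.9415}
S (array([4.86053543e-01, 7.00167369e-02, 4.74203569e-04]), np.float64(-435.9100646972656))
T (array([0.47907308, 0.08100922, 0.10765467]), np.float64(-120.01557922363281))
```

View pics/a9.png

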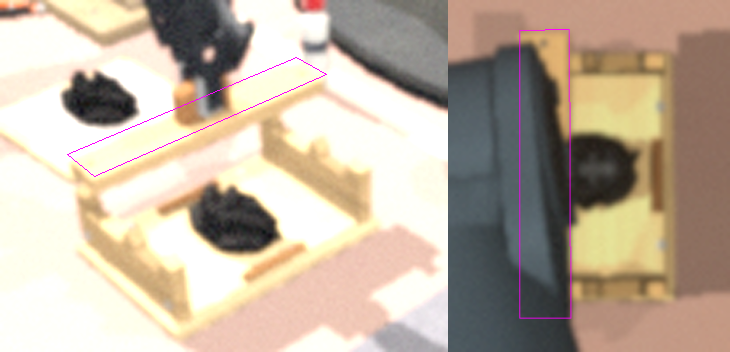

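The batten overlay matches over the wide notches in both views. Lowering.

Request:
{"op": "play_rows", "data": {
  "steps": [
    [0.05,0,-1.5,0,0,0,1],
    [0,0,-1.5,0,0,0,1],
    [0,0,-0.8,0,0,0,1],
    [0,0,-0.5,0,0,0,1],
    [0,0,-0.4,0,0,0,1],
    [0,0,-0.2,0,0,0,1],
    [0,0,0,0,0,0,1],
    [0,0,0,0,0,0,1]
  ]
}}

```text
time_s: 29.35
tool_pos: [0.4908, 0.0765, 0.0766]
tcp_rot: [0.0, -0.008, 1.0, -0.0]
ft_force: [0.2, 0.1, -1.6]
finger_gap: 0.0166
grip_force: 59.0
```

Request:
{"op": "play_rows", "data": {
  "steps": [
    [0,0,-0.1,0,0,0,1],
    [0,0,-0.07,0,0,0,1],
    [0,0,0,0,0,0,1],
    [0,0,0,0,0,0,1]
  ]
}}

```text
time_s: 29.75
tool_pos: [0.4909, 0.0765, 0.0764]
tcp_rot: [0.001, -0.008, 1.0, 0.0]
ft_force: [-7.2, -2.1, 20.7]
finger_gap: 0.0172
grip_force: 62.1
```

Request:
{"op": "play_rows", "data": {
  "steps": [
    [0,0,0.1,0,0,0,1],
    [0,0,0,0,0,0,3],
    [0,0,0,0,0,0,4.5],
    [0,0,0,0,0,0,4.5],
    [0,0,2,0,0,0,4.5],
    [0,0,3,0,0,0,4.5],
    [0.2,-1.5,2.5,0,0,0,4.5],
    [0.3,-3,0,0,0,0.2,4.5],
    [0.4,-4,0,0,0,0.2,4.5],
    [0.4,-4,0,0,0,0.2,4.5]
  ]
}}

```text
time_s: 30.75
tool_pos: [0.5038, -0.0495, 0.1508]
tcp_rot: [0.0, -0.014, 1.0, -0.0]
ft_force: [0.8, 0.4, 0.2]
finger_gap: 0.0451
grip_force: 0.0
```

Request:
{"op": "play_rows", "data": {
  "steps": [
    [0.4,-4,0,0,0,0.2,4.5],
    [0.4,-4,0,0,0,0.2,4.5],
    [0.4,-4,0,0,0,0.2,4.5],
    [0.3,-4,0,0,0,0,4.5],
    [0.2,-2.65,0,0,0,0,4.5],
    [0,0,-2,0,0,0,4.5],
    [0,0,-2,0,0,0,4.5],
    [0,0,0,0,0,0,4.5]
  ]
}}

```text
time_s: 31.55
tool_pos: [0.5189, -0.2347, 0.108]
tcp_rot: [-0.002, -0.018, 1.0, 0.001]
ft_force: [-0.3, 0.2, -1.1]
finger_gap: 0.0449
grip_force: 0.0
```

Run:
```python
from h import *
T=snap('top');S=snap('scene');state()
for n,cs in(('T',[T]),('S',[S])): print('wide',n,edgefit(cs,batten(.04),(.490,.0765,.0175)))
p=(.4895,.0765);j=(.49,.0505)
ov=[(rect(p,.0175,.23,.04,.069),(255,0,0)),(rect(p,.0175,.05,.018,.101),(255,255,0)),(rect(j,.0175,.216,.15,.012),(0,255,0))]
cv2.imwrite('pics/a10.png',np.hstack([cv2.resize(crop(T,175,180,80,100,5,ov),(400,500)),cv2.resize(crop(S,140,140,120,130,4,[]),(400,500))]))
```

```text
{'time_s': 31.65, 'joint_positions': [-0.424, 0.3809, -0.1255, 1.0653, -0.0, -0.4615], 'tool_pos': [0.5204, -0.2349, 0.1106], 'tcp_rot': [-0.0004, -0.0188, 0.9998, 0.0002], 'ft_force': [0.4904, 0.3756, 0.0482], 'finger_gap': 0.0452, 'grip_force': 0.0}
wide T (array([0.49109903, 0.07482439, 0.00953383]), np.float64(-187.65029907226562))
wide S (array([0.48766889, 0.07351049, 0.02079017]), np.float64(-323.28515625))
```

View pics/a10.png

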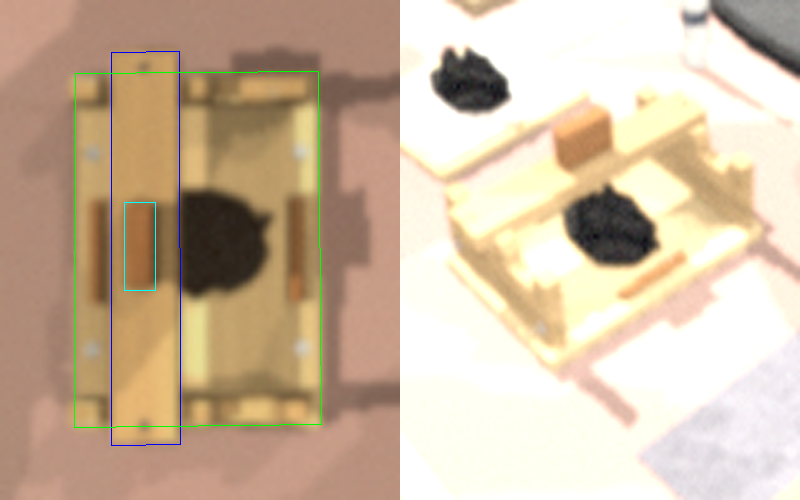

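The wide batten is down in its notches with even overhang, matching the overlay. Next, the narrow one.

Request:
{"op": "play_rows", "data": {
  "steps": [
    [0,0,-2.5,0,0,0,4.5],
    [0,0,-2.5,0,0,0,4.5],
    [0,0,-2,0,0,0,4.5],
    [0,0,-1,0,0,0,4.5],
    [0,0,-0.5,0,0,0,4.5],
    [0,0,0,0,0,0,4.5],
    [0,0,0,0,0,0,1],
    [0,0,0,0,0,0,1],
    [0,0,0,0,0,0,1],
    [0,0,0,0,0,0,1]
  ]
}}

```text
time_s: 32.65
tool_pos: [0.5213, -0.2353, 0.0267]
tcp_rot: [0.001, -0.019, 1.0, -0.0]
ft_force: [-0.9, 0.9, 6.2]
finger_gap: 0.017
grip_force: 59.6
```

Request:
{"op": "play_rows", "data": {
  "steps": [
    [0,0,0.5,0,0,0,1],
    [0,0,2,0,0,0,1],
    [0,0,3,0,0,0,1],
    [0,0,3,0,0,0,1],
    [0,0,1.5,0,0,0,1],
    [0,0,0,0,0,0,1],
    [0,0,0,0,0,0,1]
  ]
}}

```text
time_s: 33.35
tool_pos: [0.5204, -0.235, 0.1253]
tcp_rot: [0.0, -0.019, 1.0, -0.0]
ft_force: [0.4, -0.4, -0.9]
finger_gap: 0.0171
grip_force: 58.6
```

Request:
{"op": "play_rows", "data": {
  "steps": [
    [-0.2,1.8,0,0,0,-0.15,1],
    [-0.4,3.2,0,0,0,-0.15,1],
    [-0.45,4,0,0,0,-0.15,1],
    [-0.45,4,0,0,0,-0.15,1],
    [-0.45,4,0,0,0,-0.15,1],
    [-0.4,3.7,0,0,0,-0.15,1],
    [-0.4,2.8,0,0,0,-0.15,1],
    [-0.23,1.85,0,0,0,-0.15,1],
    [0,0,0,0,0,0,1],
    [0,0,0,0,0,0,1]
  ]
}}

```text
time_s: 34.35
tool_pos: [0.4901, 0.0185, 0.1246]
tcp_rot: [-0.001, -0.009, 1.0, -0.0]
ft_force: [0.3, -0.2, -1.0]
finger_gap: 0.017
grip_force: 58.7
```

Request:
{"op": "play_rows", "data": {
  "steps": [
    [0,0,-1.5,0,0,0,1],
    [0,0,-1.5,0,0,0,1],
    [0,0,0,0,0,0,1],
    [0,0,0,0,0,0,1]
  ]
}}

```text
time_s: 34.75
tool_pos: [0.4905, 0.0176, 0.0953]
tcp_rot: [-0.001, -0.008, 1.0, -0.0]
ft_force: [1.2, -1.1, -0.9]
finger_gap: 0.0171
grip_force: 58.7
```

Run:
```python
from h import *
state()
```

```text
{'time_s': 34.75, 'joint_positions': [0.0361, 0.2688, -0.3398, 0.9634, -0.0002, 0.0208], 'tool_pos': [0.4905, 0.0176, 0.0953], 'tcp_rot': [-0.0006, -0.0077, 1.0, -0.0001], 'ft_force': [1.2026, -1.0505, -0.8553], 'finger_gap': 0.0171, 'grip_force': 58.7305}
```

Request:
{"op": "play_rows", "data": {
  "steps": [
    [0,0.07,-0.7,0,0,0,1],
    [0,0,-0.6,0,0,0,1],
    [0,0,-0.4,0,0,0,1],
    [0,0,-0.2,0,0,0,1],
    [0,0,-0.1,0,0,0,1],
    [0,0,0,0,0,0,1],
    [0,0,0,0,0,0,1]
  ]
}}

```text
time_s: 35.45
tool_pos: [0.4906, 0.0191, 0.0767]
tcp_rot: [0.0, -0.008, 1.0, -0.0]
ft_force: [-5.1, -0.8, 14.7]
finger_gap: 0.0172
grip_force: 60.9
```

Request:
{"op": "play_rows", "data": {
  "steps": [
    [0,0,0.05,0,0,0,1],
    [0,0,0,0,0,0,3],
    [0,0,0,0,0,0,4.5],
    [0,0,0,0,0,0,4.5],
    [0,0,1.5,0,0,0,4.5],
    [0,0,3,0,0,0,4.5],
    [0,0,3.5,0,0,0,4.5],
    [0,-3,2,0,0,0,4.5],
    [0,-4,0,0,0,0,4.5],
    [0,-4.5,0,0,0,0,4.5]
  ]
}}

```text
time_s: 36.45
tool_pos: [0.4914, -0.0965, 0.1769]
tcp_rot: [0.001, -0.009, 1.0, -0.0]
ft_force: [-0.4, 0.3, 0.3]
finger_gap: 0.0446
grip_force: 0.0
```

Request:
{"op": "play_rows", "data": {
  "steps": [
    [0,-4.5,0,0,0,0,4.5],
    [0,-4.5,0,0,0,0,4.5],
    [0,-4,0,0,0,0,4.5],
    [0,-2,0,0,0,0,4.5],
    [0,0,0,0,0,0,4.5],
    [0,0,0,0,0,0,4.5]
  ]
}}

```text
time_s: 37.05
tool_pos: [0.4905, -0.2458, 0.1757]
tcp_rot: [-0.0, -0.008, 1.0, 0.0]
ft_force: [0.6, 1.0, 0.2]
finger_gap: 0.0449
grip_force: 0.0
```

Run:
```python
from h import *
T=snap('top');S=snap('scene');state()
for nm,w,y in(('wide',.04,.0765),('narrow',.024,.0185)):
    for n,cs in(('T',[T]),('S',[S])): print(nm,n,edgefit(cs,batten(w),(.490,y,.0175)))
p=(.4900,.0765);q=(.4905,.0185);j=(.49,.0505)
ov=[(rect(p,.0175,.23,.04,.069),(255,0,0)),(rect(q,.0175,.23,.024,.069),(255,0,255)),(rect((.506,.2955),.094,.15,.126,.013),(0,255,0))]
cv2.imwrite('pics/a11.png',np.hstack([cv2.resize(crop(T,100,180,160,100,3,ov),(480,400)),cv2.resize(crop(S,130,110,130,130,4,[]),(320,400))]))
```

```text
{'time_s': 37.15, 'joint_positions': [-0.463, 0.302, -0.0683, 1.201, 0.0002, -0.4802], 'tool_pos': [0.4907, -0.2449, 0.176], 'tcp_rot': [-0.0002, -0.0086, 1.0, 0.0002], 'ft_force': [0.5487, -0.2665, -0.2171], 'finger_gap': 0.0452, 'grip_force': 0.0}
wide T (array([0.49104662, 0.07601518, 0.01672125]), np.float64(-182.14581298828125))
wide S (array([0.48762137, 0.07280788, 0.01404494]), np.float64(-325.44683837890625))
narrow T (array([0.48872289, 0.0211255 , 0.02579278]), np.float64(-260.39849853515625))
narrow S (array([0.48751631, 0.01795008, 0.01448404]), np.float64(-347.71630859375))
```

View pics/a11.png

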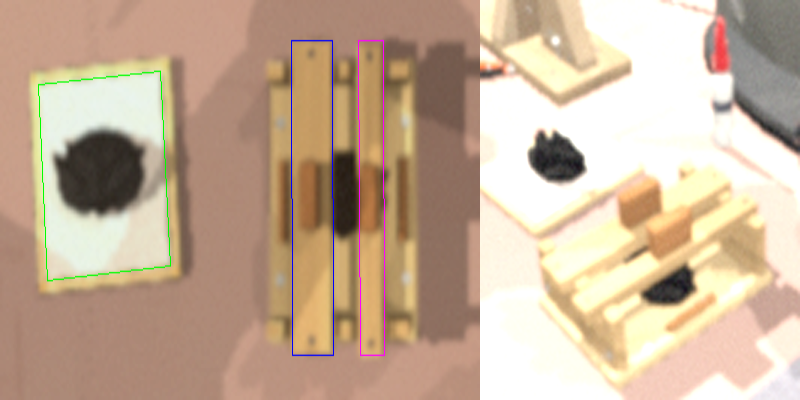

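The final view shows both battens flush in their own notches with even overhang. The fresh casting is beneath them, the cured one is mid-board at about (99,172), and the gripper is clear. Handing in.

```bash
python3 -c "
from bench import ctrl
print(ctrl.close_job())"
```

```text
the job is handed in; nothing more can be done
None
```

The job is handed in at about 37 s of the 141 s limit: the cured casting is on the middle of the finishing board (within about 3 mm), the fresh casting lies between the dowels in the jig, and both battens are back in their own notches; I didn't touch the glue, tape or sander.

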